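# Find the softest heel cushion and push its tag down

### The job

Three sprung blue heel cushions are on test on the shoemaker's bench. Press each one with the fingertips so that it clearly gives, working from the robot's left to its right, to feel which is the softest; then push the yellow tag on the softest one's block fully down onto its collar, and move clear. Only press and push: pull no tag up, push no other tag down, and leave the loose things on the bench where they lie.

Things in the scene. Friction and masses are not known exactly. Their poses are not given: they have to be found in the camera images.
- block_k: one of three wooden test blocks, identical to the eye, fixed to the bench: 110 (x) x 80 (y) x 30 high, origin under its centre on the bench. It carries a blue heel cushion on a coil spring, centred 22 from the origin towards its -x, and a yellow tag centred 42 from the origin towards its +x. Which of the three stands left, middle or right, its yaw and its place vary. Left is +y, the robot's own left. (mm)
- pad_k_top (a point): centre of the flat top of the heel cushion on block_k: D-shaped, 57 (x) x 54 (y) x 12 thick, top 72 above the bench when free, moves with it (mm)
- pad_k (a joint): how far the cushion of block_k is pressed straight down, m: 0 free, 0.022 at its stop; it springs back when let go. All three cushions start to yield at about 1 N; pressed with 5 N the hardest sinks about 4 mm, the middle one about 8 mm, the softest about 18 mm (more force, more depth, until the stop)
- tag_k_top (a point): centre of the top of the yellow tag on block_k: an upright plate 14 (x) x 30 (y) x 26 high on a steel stem, top about 88 above the bench when up, 70 when fully down; moves with it (mm)
- tag_k (a joint): how far the tag of block_k is pushed down, m: about 0 (-0.002 to 0.002) at the start, 0.018 when its plate rests on its steel collar (fully down), negative if pulled up. It slides stiffly (about 3 N) and stays where it is left
- block_m: one of three wooden test blocks, identical to the eye, fixed to the bench: 110 (x) x 80 (y) x 30 high, origin under its centre on the bench. It carries a blue heel cushion on a coil spring, centred 22 from the origin towards its -x, and a yellow tag centred 42 from the origin towards its +x. Which of the three stands left, middle or right, its yaw and its place vary. Left is +y, the robot's own left. (mm)
- pad_m_top (a point): centre of the flat top of the heel cushion on block_m: D-shaped, 57 (x) x 54 (y) x 12 thick, top 72 above the bench when free, moves with it (mm)
- pad_m (a joint): how far the cushion of block_m is pressed straight down, m: 0 free, 0.022 at its stop; it springs back when let go. All three cushions start to yield at about 1 N; pressed with 5 N the hardest sinks about 4 mm, the middle one about 8 mm, the softest about 18 mm (more force, more depth, until the stop)
- tag_m_top (a point): centre of the top of the yellow tag on block_m: an upright plate 14 (x) x 30 (y) x 26 high on a steel stem, top about 88 above the bench when up, 70 when fully down; moves with it (mm)
- tag_m (a joint): how far the tag of block_m is pushed down, m: about 0 (-0.002 to 0.002) at the start, 0.018 when its plate rests on its steel collar (fully down), negative if pulled up. It slides stiffly (about 3 N) and stays where it is left
- block_r: one of three wooden test blocks, identical to the eye, fixed to the bench: 110 (x) x 80 (y) x 30 high, origin under its centre on the bench. It carries a blue heel cushion on a coil spring, centred 22 from the origin towards its -x, and a yellow tag centred 42 from the origin towards its +x. Which of the three stands left, middle or right, its yaw and its place vary. Left is +y, the robot's own left. (mm)
- pad_r_top (a point): centre of the flat top of the heel cushion on block_r: D-shaped, 57 (x) x 54 (y) x 12 thick, top 72 above the bench when free, moves with it (mm)
- pad_r (a joint): how far the cushion of block_r is pressed straight down, m: 0 free, 0.022 at its stop; it springs back when let go. All three cushions start to yield at about 1 N; pressed with 5 N the hardest sinks about 4 mm, the middle one about 8 mm, the softest about 18 mm (more force, more depth, until the stop)
- tag_r_top (a point): centre of the top of the yellow tag on block_r: an upright plate 14 (x) x 30 (y) x 26 high on a steel stem, top about 88 above the bench when up, 70 when fully down; moves with it (mm)
- tag_r (a joint): how far the tag of block_r is pushed down, m: about 0 (-0.002 to 0.002) at the start, 0.018 when its plate rests on its steel collar (fully down), negative if pulled up. It slides stiffly (about 3 N) and stays where it is left
- marker: pink marker pen lying flat, 100 x 13 x 13; origin under its middle, x along it. Loose; to be left alone (mm)
- spool: cream thread spool standing upright, 40 diameter, 45 high; origin under its centre. Loose; to be left alone (mm)
- spare: spare loose blue heel cushion lying on the bench, about 57 x 54 x 12, no spring; not one of the three on test. Loose; to be left alone (mm)
- last: tan shoe last (foot form) standing on its sole, 235 x 74 x 89; origin underneath near the middle, x towards the toe. Loose; to be left alone (mm)
- tin: tin can, 76 diameter, 95 high; origin under its centre. Loose; to be left alone (mm)
- dish: shallow aluminium dish, 90 diameter, 35 high; origin under its centre. Loose; to be left alone (mm)
- hammer: hammer lying flat, 250 long, handle towards its -x. Loose; to be left alone (mm)
- awl: awl with orange handle lying flat, 160 long, handle towards its -x. Loose; to be left alone (mm)

How it is judged:
On the way, in this order (a step that is already met when the one before it is completed fails the run):
1. the left cushion is pressed down at least 2.5 mm (((world y of block_k above 0.1 m and value of joint pad_k above 0.0025 m) or (world y of block_m above 0.1 m and value of joint pad_m above 0.0025 m) or (world y of block_r above 0.1 m and value of joint pad_r above 0.0025 m))), for 0.1 s.
2. the middle cushion is pressed down at least 2.5 mm (((world y of block_k between -0.1 and 0.1 m and value of joint pad_k above 0.0025 m) or (world y of block_m between -0.1 and 0.1 m and value of joint pad_m above 0.0025 m) or (world y of block_r between -0.1 and 0.1 m and value of joint pad_r above 0.0025 m))), for 0.1 s.
3. the right cushion is pressed down at least 2.5 mm (((world y of block_k below -0.1 m and value of joint pad_k above 0.0025 m) or (world y of block_m below -0.1 m and value of joint pad_m above 0.0025 m) or (world y of block_r below -0.1 m and value of joint pad_r above 0.0025 m))), for 0.1 s.
4. the softest cushion's tag is pushed down to within 3 mm of its collar (value of joint tag_m above 0.015 m), for 0.1 s.
At the end, for the whole second after the job is handed in: the softest cushion's tag is within 3 mm of fully down and at rest, the other two tags are within 6 mm of their up position, all cushions have sprung back (within 3 mm), and every loose thing is within 30 mm of where it lay (value of joint tag_m above 0.015 m and velocity of joint tag_m below 0.01 m/s and value of joint tag_k between -0.006 and 0.006 m and value of joint tag_r between -0.006 and 0.006 m and value of joint each of pad_k, pad_m, pad_r below 0.003 m and distance of each of marker, spool, spare, last, tin, dish, hammer, awl from where it was at the start of the episode below 0.03 m); the robot touches nothing.
It fails at once if a wrong block's tag is pushed down more than 6 mm (value of joint any of tag_k, tag_r above 0.006 m).
It fails at once if a tag is pulled up more than 6 mm (value of joint any of tag_k, tag_m, tag_r below -0.006 m).
It fails at once if a loose thing on the bench is lifted or moved more than 30 mm (distance of any of marker, spool, spare, last, tin, dish, hammer, awl from where it was at the start of the episode above 0.03 m).
It also fails if it takes over 48 s, if anything falls off the work surface, if the arm or the gripper's body presses on something with over 40 N, if the wrist force passes 120 N, or if a joint passes its speed limit or range.

### The arm

A 7-joint arm with a two-finger parallel gripper is mounted at the origin on the work surface. World frame = base frame: x ahead of the robot, y to its left, z up, the work surface at z = 0. Lengths are in m, angles in rad, forces in N, time in s.
With the tool pointing down it reaches from about 0.425 to 1.025 m from the base axis. Payload 9.4 kg.
Tool frame: the origin (TCP) lies at the very end of the fingers, on their centre line; the grasp point (between the pads) lies 19 mm behind it; z points along the fingers, y is the direction in which the jaws open and shut (so a half turn about z gives the same grasp; the last joint's range is limited). The gripper opens to 93 mm and grips with 3 to 60 N. Pads are 15 mm wide; open, the fingers measure 128 mm over their backs; the gripper's body (75 mm by 188 mm) begins 65 mm behind the grasp point.
Start: joints at [1.116, 0.599, -0.003, 1.599, 0.002, 0.943, -0.08], TCP at [0.267, -0.674, 0.219] pointing down, gripper open.
Joint ranges: [-2.57, 2.57], [-0.35, 1.97], [-1.29, 1.29], [0.11, 2.56], [-1.05, 4.19], [0.11, 1.86], [-2.63, 2.63]. Speed limits (rad/s): [2.22, 2.22, 3.01, 3.01, 3.14, 3.14, 3.14].

### API

Orientations are given as a unit quaternion [x, y, z, w].
In Python, from plant import r, snapshot gives the robot as it stands.
- The arm moves only by the shell command python3 -m creep 'ROWS'. ROWS is a JSON object of lists of equal length, an entry for each row: "linear": the shift along the tool's x, y, z in cm, a list of three; "rotation": the turn, a rotation vector about the tool's x, y, z in rad, a list of three; "fingers": the closure, from -1 (fully open) to 1 (shut). A call has 1 to 12 rows; each row is the pose to reach, as a shift and turn from the pose measured when the call began, along the tool's axes at that moment; what a row does not reach only later rows make up. A row lasts 1/12 s, in which the tool goes at most 41.7 mm and 7.16 degrees, less where a joint would pass 70% of its speed; a pose out of reach is approached as far as the arm can. A call with a gripper value outside its range is refused whole. The fingers move at their own pace and stop on an object; the grip force is fixed at half the most. Time passes only in rows, so rows that repeat a pose let the fingers close. It gives the time, the measured TCP pose, the force and the opening at its end, in the units of the state.
- r.get_state(): the state, without advancing time (a new reading comes with each control period).
- snapshot(name): name is "scene" or "top" or "wrist"; returns a dict with "image" (480x640x3 uint8, blue, green, red), "fx", "fy", "cx", "cy" (pixels), "k1" (the pictures are not rectified: a ray, as slopes to the right and down, at radius r is drawn at 1 + k1 r^2 times it, then the intrinsics apply), "eye" and "rotation" of the camera in the world. Camera axes: x right, y up, looking along -z (the intrinsics and any distortion apply to the point x, -y, -z); pixel columns grow to the right and rows downward; lengths in m; the calibration is good to about 2 mm. A picture is of the moment at which its call begins. There is no depth.
- r.hand_in(): hands the job in, once; it reports no verdict.
The state is a dict: "clock": time; "q": joint angles; "dq": joint speeds; "joint_torque": joint torques, N m; "ee_pos": TCP position; "tcp_rot": TCP orientation; "ft_force": force on the tool from outside, world axes, zero at the start; "torque": the same for the moment, N m; "finger_gap": finger opening in m.
Only numpy, scipy, OpenCV 4.12 (cv2) and the standard library are available. Lean on these libraries where they do the work, as an engineer would, in place of code of your own. Each camera call takes 0.05 s, during which the arm holds its last target. There are 200 camera calls.

## Working session

There is one attempt and no reset: what is moved stays moved. The work goes in short steps, Python scripts to look and compute and a shell command to move; the robot and the scene stay as the last step left them, time stands still between calls to the robot, and variables do not carry over. Pictures are saved under pics/ and viewed, about 8 in all and at most 12, crops included, and the job is handed in when it is done.

```bash
mkdir -p pics; ls; python3 - <<'E'
from plant import r,snapshot
import cv2,numpy as np
for n in("top","scene"):
    s=snapshot(n);cv2.imwrite(f"pics/{n}0.png",s["image"]);np.savez(f"{n}0.npz",**s)
    print({k:(np.round(v,4).tolist()) for k,v in s.items() if k!="image"})
print(r.get_state())
E
```

```text
pics
{'fx': 515.4589, 'fy': 515.4589, 'cx': 323.8504, 'cy': 238.7894, 'k1': -0.1164, 'eye': [0.395, -0.0158, 1.298], 'rotation': [-0.0526, 0.0513, 0.7104, -0.6999]}
{'fx': 536.4237, 'fy': 536.4237, 'cx': 321.1758, 'cy': 231.9444, 'k1': -0.1289, 'eye': [1.4296, -0.3805, 0.9438], 'rotation': [0.3327, 0.223, 0.487, 0.7761]}
{'clock': 0.1, 'q': array([ 1.11631507,  0.60000737, -0.00253203,  1.60005856,  0.00181172,
        0.94292699, -0.07980556]), 'dq': array([-0.0012566 , -0.00066672,  0.00022758, -0.00137352, -0.00110279,
        0.00114642, -0.00094969]), 'joint_torque': array([ 5.45468632e-03, -7.66550946e+01,  1.50210600e+00, -2.52938551e+01,
       -5.23533009e-02,  1.35470240e-02,  2.46505817e-05]), 'ee_pos': array([ 0.26723303, -0.67346806,  0.21787068]), 'tcp_rot': array([ 9.82208166e-01,  1.87794115e-01, -2.02456149e-04, -6.69280695e-04]), 'ft_force': array([ 0.57218551, -0.18945111, -0.97679477]), 'torque': array([-0.04589334,  0.00616071, -0.02906958]), 'finger_gap': 0.09317089700033246}
```

View pics/top0.png

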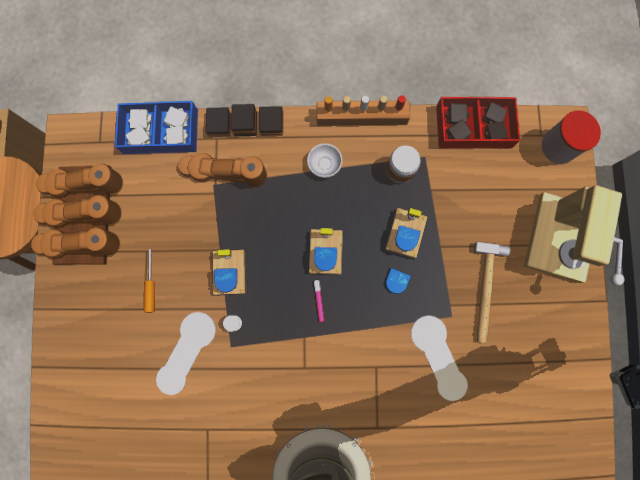

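View pics/scene0.png

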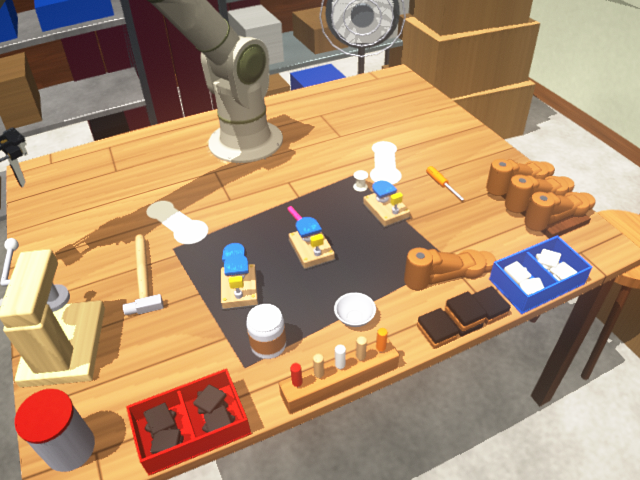

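The top view shows the three test cushions at about (226,280) on the left, (326,259) in the middle and (407,238) on the right. Their tags are just above them and the spare lies at (397,281). The scene view agrees: nothing tall stands against the blocks, and the gripper is away at the robot's right.

```bash
cat > h.py <<'E'
import numpy as np,cv2
from scipy.spatial.transform import Rotation as R
def world(s,uv,z):
    K=np.array([[s["fx"],0,s["cx"]],[0,s["fy"],s["cy"]],[0,0,1]],float)
    p=cv2.undistortPoints(np.array(uv,float).reshape(-1,1,2),K,np.array([float(s["k1"]),0,0,0]))[:,0]
    rot=np.array(s["rotation"]); M=R.from_quat(rot).as_matrix() if rot.size==4 else rot
    d=np.c_[p[:,0],-p[:,1],-np.ones(len(p))]@M.T
    e=np.array(s["eye"]); return e+d*((z-e[2])/d[:,2])[:,None]
def blobs(img,lo,hi,amin):
    m=cv2.inRange(cv2.cvtColor(img,cv2.COLOR_BGR2HSV),lo,hi)
    n,_,st,c=cv2.connectedComponentsWithStats(m)
    return [(c[i],st[i]) for i in range(1,n) if st[i][4]>=amin]
def go(state,target,yaw):
    """shift (cm, tool axes) and rotvec to point straight down with jaws' y at world yaw"""
    q=R.from_quat(state["tcp_rot"]); 
    best=None
    for k in(0,np.pi):
        t=R.from_euler("z",yaw+k)*R.from_euler("x",np.pi)
        v=(q.inv()*t).as_rotvec()
        if best is None or np.linalg.norm(v)<np.linalg.norm(best): best=v
    return np.round(q.inv().apply(np.array(target)-state["ee_pos"])*100,2),np.round(best,3)
E
python3 - <<'E'
from h import *
s=np.load("top0.npz")
B=blobs(s["image"],(95,120,80),(120,255,255),150);Y=blobs(s["image"],(24,150,80),(34,255,255),20)
for n,L,z in(("pad",B,.072),("tag",Y,.084)):
    for c,st in L:
        if c[1]>190 and 200<c[0]<450: print(n,c.round(1),st,world(s,[c],z)[0].round(4))
E
python3 -c "
import cv2;i=cv2.imread('pics/top0.png')[200:310,200:440];cv2.imwrite('pics/c.png',cv2.resize(i,None,fx=3.3,fy=3.3,interpolation=2))"
```

```text
pad [406.8 238.1] [396 226  24  25 441] [ 0.5755 -0.2148  0.072 ]
pad [325.1 257.8] [315 248  22  23 437] [ 0.5307 -0.0173  0.072 ]
pad [225.1 279. ] [214 269  23  23 454] [0.4831 0.2224 0.072 ]
pad [396.8 280.9] [386 268  25  26 439] [ 0.4729 -0.1871  0.072 ]
tag [414.6 212. ] [409 208  13   9  75] [ 0.6369 -0.2345  0.084 ]
tag [326.1 230.9] [320 228  13   7  83] [ 0.5938 -0.0207  0.084 ]
tag [223.7 252.3] [218 249  12   7  75] [0.5461 0.2242 0.084 ]
```

View pics/c.png

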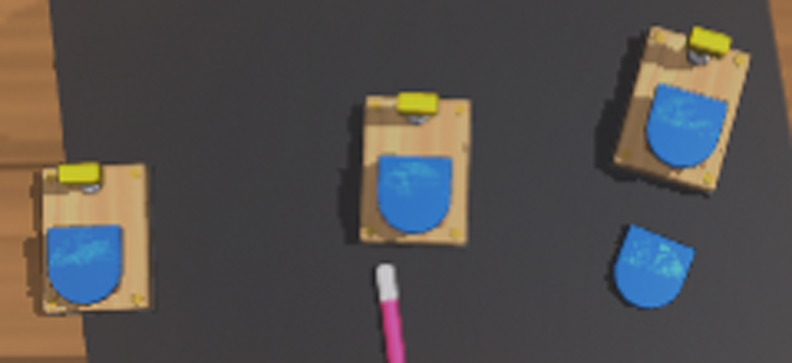

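The crop shows every block with its tag away from the robot and the pad nearer. My pad and tag positions are 63 to 64 mm apart, as they should be. I'll go left through a waypoint, with the fingers shut.

```bash
python3 - <<'E'
from h import *
from plant import r
s=r.get_state()
for t in([.55,-.3,.25],[.55,-.05,.22],[.483,.222,.15]): print(go(s,t,.03))
E
```

```text
(array([ 40.06, -24.29,  -3.19]), array([-0.001,  0.   ,  0.348]))
(array([ 49.28, -47.52,  -0.15]), array([-0.001,  0.   ,  0.348]))
(array([ 53.09, -75.26,   6.88]), array([-0.001,  0.   ,  0.348]))
```

```bash
python3 -m creep '{"linear":[[40,-24.3,-3.2],[40,-24.3,-3.2],[40,-24.3,-3.2],[40,-24.3,-3.2],[40,-24.3,-3.2],[40,-24.3,-3.2],[40,-24.3,-3.2],[40,-24.3,-3.2],[40,-24.3,-3.2],[40,-24.3,-3.2],[40,-24.3,-3.2],[40,-24.3,-3.2]],"rotation":[[0,0,0.35],[0,0,0.35],[0,0,0.35],[0,0,0.35],[0,0,0.35],[0,0,0.35],[0,0,0.35],[0,0,0.35],[0,0,0.35],[0,0,0.35],[0,0,0.35],[0,0,0.35]],"fingers":[1,1,1,1,1,1,1,1,1,1,1,1]}'; python3 - <<'E'
from h import *
from plant import r
s=r.get_state()
for t in([.55,-.05,.22],[.483,.222,.15]): print(go(s,t,.03))
E
```

```text
clock: 1.1
ee_pos: [0.554, -0.2929, 0.2501]
tcp_rot: [1.0, 0.018, 0.001, -0.002]
ft_force: [1.9, 0.3, -1.1]
finger_gap: 0.0173
(array([  0.47, -24.27,   3.12]), array([-0.004, -0.001,  0.006]))
(array([ -5.26, -51.67,  10.23]), array([-0.004, -0.001,  0.006]))
```

```bash
python3 -m creep '{"linear":[[0.5,-24.3,2],[0.5,-24.3,2],[0.5,-24.3,2],[0.5,-24.3,2],[0.5,-24.3,2],[0.5,-24.3,2],[-5.3,-51.7,10],[-5.3,-51.7,10],[-5.3,-51.7,10],[-5.3,-51.7,10],[-5.3,-51.7,10],[-5.3,-51.7,10]],"rotation":[[0,0,0],[0,0,0],[0,0,0],[0,0,0],[0,0,0],[0,0,0],[0,0,0],[0,0,0],[0,0,0],[0,0,0],[0,0,0],[0,0,0]],"fingers":[1,1,1,1,1,1,1,1,1,1,1,1]}'; python3 - <<'E'
from h import *
from plant import r
s=r.get_state()
for t in([.483,.222,.12],[.483,.222,.09]): print(go(s,t,.03))
E
```

```text
clock: 2.1
ee_pos: [0.4915, 0.1843, 0.1631]
tcp_rot: [1.0, 0.018, 0.001, -0.002]
ft_force: [0.7, 0.8, 0.5]
finger_gap: 0.0007
(array([-0.72, -3.78,  4.33]), array([-0.004, -0.001,  0.006]))
(array([-0.72, -3.76,  7.33]), array([-0.004, -0.001,  0.006]))
```

Next, hover over it and check the alignment with the wrist camera.

```bash
python3 -m creep '{"linear":[[-0.7,-3.8,2],[-0.7,-3.8,4],[-0.7,-3.8,6],[-0.7,-3.8,7.3],[-0.7,-3.8,7.3],[-0.7,-3.8,7.3],[-0.7,-3.8,7.3]],"rotation":[[0,0,0],[0,0,0],[0,0,0],[0,0,0],[0,0,0],[0,0,0],[0,0,0]],"fingers":[1,1,1,1,1,1,1]}'; python3 - <<'E'
from h import *
from plant import r,snapshot
st=[r.get_state()]
w=snapshot("wrist");cv2.imwrite("pics/w1.png",w["image"])
for c,q in blobs(w["image"],(95,120,80),(120,255,255),300): print("pad",c,q,world(w,[c],.072)[0].round(4))
for c,q in blobs(w["image"],(24,150,80),(34,255,255),100): print("tag",c,q,world(w,[c],.088)[0].round(4))
s=r.get_state();print(s["ee_pos"],s["ft_force"])
E
```

```text
clock: 2.68
ee_pos: [0.4836, 0.2222, 0.0908]
tcp_rot: [1.0, 0.018, 0.001, -0.002]
ft_force: [-0.4, -0.2, 0.4]
finger_gap: 0.0006
pad [311.75402394 255.33264548] [ 266  228   94   95 4846] [0.4956 0.2253 0.072 ]
tag [312.98655757 163.83635301] [ 283  150   61   29 1711] [0.5464 0.2262 0.088 ]
[0.48381067 0.22227215 0.0911346 ] [ 1.54823065 -0.47250551 -0.6182923 ]
```

View pics/w1.png

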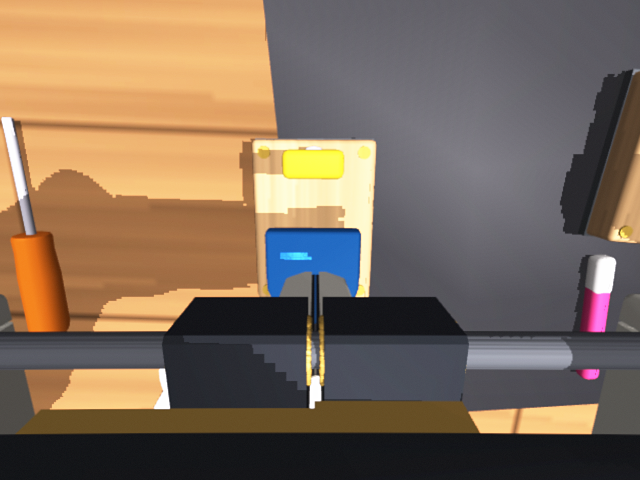

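The wrist view shows the fingertips over the cushion's centre, and the tag at (313,164), which gives a position within 2 mm of the top-camera one. Press to about 9 mm deep and average the force.

```bash
cat > force.py <<'E'
from h import *
from plant import r,snapshot
F=[];P=[]
for i in range(8):
    snapshot("top"); s=r.get_state(); F.append(s["ft_force"][2]); P.append(s["ee_pos"])
print("Fz",np.mean(F).round(2),"+-",np.std(F).round(2),"pos",np.mean(P,0).round(4),"clock",s["clock"])
E
python3 force.py
python3 -m creep '{"linear":[[0,0,1],[0,0,1.7],[0,0,2.2],[0,0,2.8],[0,0,2.8],[0,0,2.8],[0,0,2.8]],"rotation":[[0,0,0],[0,0,0],[0,0,0],[0,0,0],[0,0,0],[0,0,0],[0,0,0]],"fingers":[1,1,1,1,1,1,1]}';python3 force.py
```

```text
Fz -0.25 +- 0.25 pos [0.4836 0.2224 0.091 ] clock 3.1333
clock: 3.72
ee_pos: [0.4834, 0.2225, 0.0623]
tcp_rot: [1.0, 0.018, 0.001, -0.002]
ft_force: [-1.5, 0.3, 6.3]
finger_gap: 0.0004
Fz 6.02 +- 0.5 pos [0.4834 0.2225 0.0625] clock 4.1167
```

Left gave 9.5 mm at 6.2 N, which fits the middle stiffness. Lift and move to the middle block.

```bash
python3 - <<'E'
from h import *
from plant import r
s=r.get_state()
print(go(s,[.531,-.0175,.12],-.054),go(s,[.531,-.0175,.09],-.054))
E
```

```text
(array([ 3.91, 24.13, -5.84]), array([-0.004, -0.001,  0.09 ])) (array([ 3.91, 24.14, -2.84]), array([-0.004, -0.001,  0.09 ]))
```

```bash
python3 -m creep '{"linear":[[0,0,-3],[0,0,-6],[3.9,24.1,-6],[3.9,24.1,-6],[3.9,24.1,-6],[3.9,24.1,-6],[3.9,24.1,-6],[3.9,24.1,-6],[3.9,24.1,-6],[3.9,24.1,-4.5],[3.9,24.1,-3],[3.9,24.1,-3]],"rotation":[[0,0,0],[0,0,0],[0,0,0.09],[0,0,0.09],[0,0,0.09],[0,0,0.09],[0,0,0.09],[0,0,0.09],[0,0,0.09],[0,0,0.09],[0,0,0.09],[0,0,0.09]],"fingers":[1,1,1,1,1,1,1,1,1,1,1,1]}'
python3 - <<'E'
from h import *
from plant import r,snapshot
w=snapshot("wrist");cv2.imwrite("pics/w2.png",w["image"])
for c,q in blobs(w["image"],(24,150,80),(34,255,255),100): print("tag",c,world(w,[c],.088)[0].round(4))
print(go(r.get_state(),[.531,-.0175,.063],-.054))
E
python3 force.py
```

```text
clock: 5.12
ee_pos: [0.5295, -0.0172, 0.0893]
tcp_rot: [1.0, -0.027, -0.001, -0.002]
ft_force: [0.5, 0.2, -0.6]
finger_gap: 0.0006
tag [313.92235294 159.22588235] [ 0.5944 -0.0194  0.088 ]
(array([0.13, 0.05, 2.73]), array([-0.004,  0.002, -0.   ]))
Fz -0.07 +- 0.44 pos [ 0.531  -0.0169  0.0919] clock 5.5667
```

View pics/w2.png

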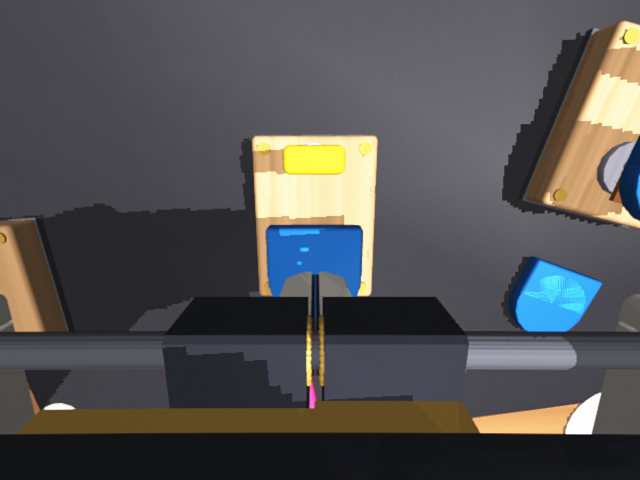

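The fingers are centred over the middle cushion, with the tag at (314,159). Press.

```bash
python3 -m creep '{"linear":[[0,0,1],[0,0,1.7],[0,0,2.2],[0,0,2.9],[0,0,2.9],[0,0,2.9],[0,0,2.9]],"rotation":[[0,0,0],[0,0,0],[0,0,0],[0,0,0],[0,0,0],[0,0,0],[0,0,0]],"fingers":[1,1,1,1,1,1,1]}';python3 force.py
python3 - <<'E'
from h import *
from plant import r
s=r.get_state()
print(go(s,[.5755,-.2145,.12],-.31),go(s,[.5755,-.2145,.09],-.31))
E
```

```text
clock: 6.15
ee_pos: [0.531, -0.0168, 0.063]
tcp_rot: [1.0, -0.027, 0.001, -0.002]
ft_force: [-1.0, 0.5, 2.0]
finger_gap: 0.0004
Fz 2.66 +- 0.58 pos [ 0.531  -0.0168  0.0632] clock 6.55
(array([ 5.52, 19.48, -5.76]), array([-0.005, -0.001,  0.256])) (array([ 5.52, 19.49, -2.76]), array([-0.005, -0.001,  0.256]))
```

The middle gave 9 mm at only 2.7 N, so it is probably the softest. Now the right one.

```bash
python3 -m creep '{"linear":[[0,0,-3],[0,0,-6],[5.5,19.5,-6],[5.5,19.5,-6],[5.5,19.5,-6],[5.5,19.5,-6],[5.5,19.5,-6],[5.5,19.5,-6],[5.5,19.5,-6],[5.5,19.5,-4.5],[5.5,19.5,-3],[5.5,19.5,-3]],"rotation":[[0,0,0],[0,0,0],[0,0,0.256],[0,0,0.256],[0,0,0.256],[0,0,0.256],[0,0,0.256],[0,0,0.256],[0,0,0.256],[0,0,0.256],[0,0,0.256],[0,0,0.256]],"fingers":[1,1,1,1,1,1,1,1,1,1,1,1]}'
python3 - <<'E'
from h import *
from plant import r,snapshot
w=snapshot("wrist");cv2.imwrite("pics/w3.png",w["image"])
for c,q in blobs(w["image"],(24,150,80),(34,255,255),100): print("tag",c,world(w,[c],.088)[0].round(4))
print(go(r.get_state(),[.5755,-.2145,.063],-.31))
E
python3 force.py
```

```text
clock: 7.55
ee_pos: [0.574, -0.2123, 0.0901]
tcp_rot: [0.988, -0.153, -0.001, -0.003]
ft_force: [-0.5, 0.9, -0.7]
finger_gap: 0.0006
tag [318.83054755 156.06340058] [ 0.6368 -0.2333  0.088 ]
tag [ 22.53926702 323.96858639] [ 0.601  -0.0559  0.088 ]
(array([0.16, 0.16, 2.82]), array([-0.006,  0.002,  0.002]))
Fz 0.02 +- 0.5 pos [ 0.5756 -0.214   0.093 ] clock 8.0
```

View pics/w3.png

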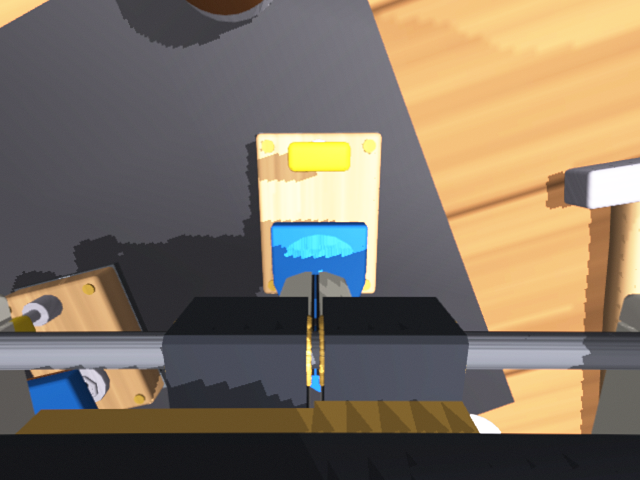

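Aligned over the right cushion, tag at (319,156).

```bash
python3 -m creep '{"linear":[[0,0,1],[0,0,1.7],[0,0,2.2],[0,0,2.8],[0,0,3],[0,0,3],[0,0,3]],"rotation":[[0,0,0],[0,0,0],[0,0,0],[0,0,0],[0,0,0],[0,0,0],[0,0,0]],"fingers":[1,1,1,1,1,1,1]}';python3 force.py
python3 - <<'E'
from h import *
from plant import r
s=r.get_state()
print(go(s,[.594,-.02,.14],-.054),go(s,[.594,-.02,.105],-.054))
E
```

```text
clock: 8.58
ee_pos: [0.5755, -0.2144, 0.0629]
tcp_rot: [0.988, -0.154, 0.001, -0.002]
ft_force: [-2.3, 1.6, 10.4]
finger_gap: 0.0007
Fz 10.05 +- 0.66 pos [ 0.5755 -0.2144  0.0631] clock 8.9833
(array([ -4.16, -19.12,  -7.6 ]), array([-0.005, -0.002, -0.256])) (array([ -4.16, -19.1 ,  -4.1 ]), array([-0.005, -0.002, -0.256]))
```

Right is the hardest at 10 N, so the middle is the softest. Go above its tag.

```bash
python3 -m creep '{"linear":[[0,0,-3],[0,0,-7.6],[-4.2,-19.1,-7.6],[-4.2,-19.1,-7.6],[-4.2,-19.1,-7.6],[-4.2,-19.1,-7.6],[-4.2,-19.1,-7.6],[-4.2,-19.1,-7.6],[-4.2,-19.1,-7.6],[-4.2,-19.1,-5.5],[-4.2,-19.1,-4.1],[-4.2,-19.1,-4.1]],"rotation":[[0,0,0],[0,0,0],[0,0,-0.256],[0,0,-0.256],[0,0,-0.256],[0,0,-0.256],[0,0,-0.256],[0,0,-0.256],[0,0,-0.256],[0,0,-0.256],[0,0,-0.256],[0,0,-0.256]],"fingers":[1,1,1,1,1,1,1,1,1,1,1,1]}'
python3 force.py
python3 - <<'E'
from h import *
from plant import r,snapshot
w=snapshot("wrist");cv2.imwrite("pics/w4.png",w["image"])
print(go(r.get_state(),[.594,-.02,.069],-.054))
E
```

```text
clock: 9.98
ee_pos: [0.5919, -0.0219, 0.1023]
tcp_rot: [1.0, -0.028, -0.001, -0.002]
ft_force: [-0.5, -0.5, -0.1]
finger_gap: 0.0004
Fz 0.1 +- 0.46 pos [ 0.5937 -0.0209  0.1052] clock 10.3833
(array([-0.01,  0.02,  3.66]), array([-0.005, -0.003, -0.   ]))
```

View pics/w4.png

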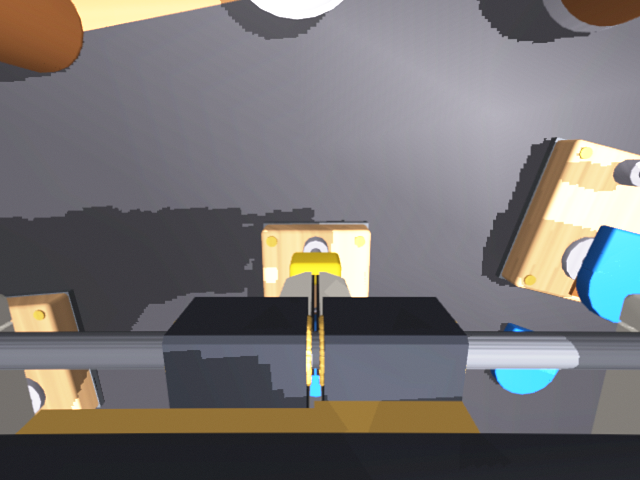

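The fingertips are over the yellow plate at (316,265). Push down to the collar.

```bash
python3 -m creep '{"linear":[[0,0,1],[0,0,1.8],[0,0,2.2],[0,0,2.6],[0,0,3],[0,0,3.3],[0,0,3.5],[0,0,3.6],[0,0,3.7],[0,0,3.7],[0,0,3.7]],"rotation":[[0,0,0],[0,0,0],[0,0,0],[0,0,0],[0,0,0],[0,0,0],[0,0,0],[0,0,0],[0,0,0],[0,0,0],[0,0,0]],"fingers":[1,1,1,1,1,1,1,1,1,1,1]}'; python3 force.py
```

```text
clock: 11.35
ee_pos: [0.5942, -0.0199, 0.0702]
tcp_rot: [1.0, -0.027, 0.002, -0.002]
ft_force: [-3.7, -0.1, 20.1]
finger_gap: 0.0004
Fz 19.92 +- 0.39 pos [ 0.5942 -0.0199  0.0702] clock 11.75
```

The fingers stopped hard at z = 70.2 mm with 20 N, which is the collar. Lift straight up and move clear.

```bash
python3 -m creep '{"linear":[[0,0,-1],[0,0,-4],[0,0,-8],[0,0,-12],[0,0,-16],[0,10,-20],[0,14,-20],[0,18,-20],[0,22,-20],[0,22,-20],[0,22,-20],[0,22,-20]],"rotation":[[0,0,0],[0,0,0],[0,0,0],[0,0,0],[0,0,0],[0,0,0],[0,0,0],[0,0,0],[0,0,0],[0,0,0],[0,0,0],[0,0,0]],"fingers":[1,1,1,1,1,1,1,1,1,1,1,1]}'; python3 - <<'E'
from h import *
from plant import snapshot
s=snapshot("scene");i=s["image"]
a=np.vstack([cv2.imread("pics/scene0.png")[160:310,160:440],i[160:310,160:440]])
cv2.imwrite("pics/s2.png",cv2.resize(a,None,fx=2,fy=2,interpolation=2))
E
```

```text
clock: 12.75
ee_pos: [0.5796, -0.2463, 0.2693]
tcp_rot: [1.0, -0.031, 0.002, -0.001]
ft_force: [0.1, -0.4, -0.2]
finger_gap: 0.0005
```

View pics/s2.png

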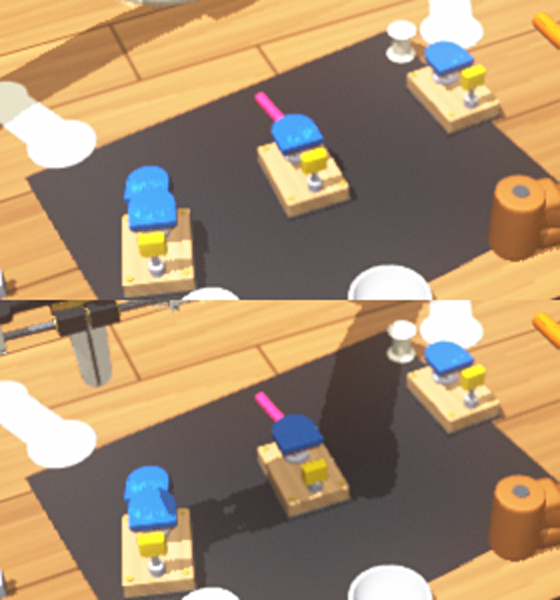

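In the before/after crops, the middle tag has dropped from (314,160) to (315,172) and covers its stem. The other tags, the cushions and the loose things in the crop are unchanged, and the gripper is clear.

```bash
python3 -c "
from plant import r
print(r.hand_in())"
```

```text
the job is handed in; nothing more can be done
None
```

I pressed the three cushions from left to right, found the middle one softest, and pushed its tag down onto the collar. The job was handed in at about 12.8 s; hand-in reports no verdict.

| Cushion | Depth pressed | Force | Finding |
|---|---|---|---|
| Left | about 9.5 mm | 6 N | middle stiffness |
| Middle | about 9 mm | 2.7 N | softest |
| Right | about 9 mm | 10 N | hardest |

- **Tag:** the fingers stopped hard at z = 70.2 mm with 20 N, which matches the fully-down height of 70 mm.
- **Last picture:** a before/after scene crop shows the middle tag lowered, the other two tags still up and all cushions sprung back. The loose things visible in it had not moved, and the arm was clear with about zero wrist force.
- **Not checked:** the hammer and tin were outside that crop or cut off by it, so I did not compare them directly. The arm passed well above them.
- **Disagreements:** none of the checks failed. The wrist camera put the cushion centre about 12 mm off, because the fingers hid part of it. Its tag positions agreed with the top camera to about 2 mm.

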